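# Hang the red ear defenders on the bar

## Robot

A 7-joint arm with a two-finger parallel gripper is mounted at the origin on a cart in front of the work surface, level with it; the furniture and walls round the work are solid. World frame = base frame: x ahead of the robot, y to its left, z up, the work surface at z = 0. Lengths are in m, angles in rad, forces in N, time in s.
With the tool pointing down it reaches from about 0.425 to 1.025 m from the base axis. Payload 9.4 kg.
Tool frame: the origin (TCP) lies midway between the tips of the shut fingers; the grasp point (between the pads) lies 19 mm behind it; z points along the fingers, y is the line along which they close (so a half turn about z gives the same grasp; the last joint's range is limited). The gripper opens to 85 mm and grips with 20 to 120 N. Pads are 22 mm wide; open, the fingers measure 114 mm over their backs; the gripper's body (76 mm by 85 mm) begins 54 mm behind the grasp point. The pads swing forward as they close: fully open they stand 13 mm farther back than shut.
Start: joints at [1.209, 0.599, -0.003, 1.599, 0.002, 0.943, -0.08], TCP at [0.204, -0.696, 0.231] pointing down, gripper open.
Joint ranges: [-2.57, 2.57], [-0.35, 1.97], [-1.29, 1.29], [0.11, 2.56], [-1.05, 4.19], [0.11, 1.86], [-2.63, 2.63]. Speed limits (rad/s): [2.22, 2.22, 3.01, 3.01, 3.14, 3.14, 3.14].

## Interface

Orientations are given as [roll, pitch, yaw] about the fixed x, y, z axes, in that order (R = Rz(yaw) Ry(pitch) Rx(roll)).
In Python, from cell import ctrl, get_image, camera_model, ticket gives the robot as it stands.
- The arm moves only by the tool carry_out, never from a script. Its argument "deltas" is a list of rows, each an object with "gripper": the closure, from -1 (fully open) to 1 (shut), so that 0 is half open; "xyz": the shift along the tool's x, y, z in mm, a list of three; "turn": the turn about the tool's z in degrees. A call has exactly 8 rows; each row is the pose to reach, as a shift and turn from the pose commanded when the call began, along the tool's axes at that moment; what a row does not reach only later rows make up. A row lasts 1/12 s, in which the tool goes at most 41.7 mm and 7.16 degrees, less where a joint would pass 70% of its speed; a pose out of reach is approached as far as the arm can. A call with a gripper value outside its range is refused whole. The fingers move at their own pace and stop on an object; "squeeze" is the grip in N (left out, the last holds). Time passes only in rows, so rows that repeat a pose let the fingers close, or fill a call up. It gives the time, the measured TCP pose, the force, the opening and the grip force at its end, in the units of the state.
- ctrl.observe(): the state, without advancing time (a new reading comes with each control period).
- get_image(name): name is "scene" or "top" or "wrist"; returns (picture, depth): 420x560x3 uint8, red, green, blue; 420x560 float32, m along the optical axis (not along the pixel's ray), 0 where there is no reading.
- camera_model(name): a dict with "intrinsics" (3x3 intrinsics, pixels), "origin" and "orientation" of the camera in the world; the wrist camera has in their place "T_tool_cam" (4x4, takes a point from camera to tool coordinates, whose origin is the TCP and whose axes are the flange's). Camera axes: x right, y down, z forward; pixel columns grow to the right and rows downward; lengths in m; the calibration is good to about 2 mm. A picture is of the moment at which its call begins: read the wrist's pose just before it. camera_model takes no time and is no camera call.
- ticket.sign_off(): hands the job in; it is judged then, once.
The state is a dict: "time": time; "joints": joint angles; "qvel": joint speeds; "tau": joint torques, N m; "eef_pos": TCP position; "tcp_rot": TCP orientation; "ft_force": force on the tool from outside, world axes, zero at the start; "ft_torque": the same for the moment, N m; "opening": finger opening in m; "finger_force": force on a finger pad.
Only numpy, scipy, OpenCV 4.12 (cv2) and the standard library are available. Lean on these libraries where they do the work, as an engineer would, in place of code of your own. Each camera call takes 0.05 s, during which the arm holds its last target. There are 200 camera calls.

## Task

Hang the red ear defenders over the bar of the plywood stand, about midway between its uprights: the headband lies square across the bar, one cup hangs on each side, and the pair hangs upright and still. Leave the blue pair standing where it is.

Things in the scene. Friction and masses are not known exactly. Their poses are not given: they have to be found in the camera images.
- red_ear_defenders: rigid ear defenders, red cups and arched red headband, standing on the cups, band on top; 149 mm cup to cup (x), 62 deep (y, the way the bar is to run under the band), 150 high (z up), 0.25 kg. Origin: centre of the underside, midway between the cups. Gap between the cushions 72 mm, open from below up to the band's underside at 132 mm. Cups and band do not flex.
- red_crown (a point): middle of the underside of the stiff black pad at the crown of the red pair's band, 132 mm above its origin, same axes; it rests on the bar when hung. Pad: 28 mm wide in y, 18 mm thick (its top is 18 mm above this point), 30 mm long in x, ends drooping. Grip it across the 28 mm, fingertips not below its underside, as the bar lies right under it.
- bar_top (a point): top of a 20 mm thick steel bar at mid length, 150 mm above the table; the bar is level along this point's y, z is up. Fixed plywood stand: two uprights with inner faces 110 mm either side of this point, 18 mm thick, 44 wide, 148 high, on feet 110 mm long in x; below the bar a low batten, 18 mm wide, up to 26 mm high.
- blue_ear_defenders: a second pair of the same shape and size with blue cups and band; it stays standing on the table. Origin and axes as for the red pair.
Things that resemble listed ones, but are neither listed nor needed, are in the scene too. Of the things shaped like the red_ear_defenders, the red one is meant.

How it is judged:
By the outcome, as a careful person would: the job done as asked, in the order asked, and still so for the second after the job is handed in, with the robot touching nothing.
It also fails if it takes over 48 s, if anything falls off the work surface, if the arm or the gripper's body presses on something with over 40 N, if the wrist force passes 120 N, or if a joint passes its speed limit or range.

## Working session

There is one attempt and no reset: what is moved stays moved. The work goes in short steps, Python scripts to look and compute and a tool call to move; the robot and the scene stay as the last step left them, time stands still between calls to the robot, and variables do not carry over. Pictures are saved under pics/ and viewed, at most 10 in all, crops included, and the job is handed in when it is done.

Besides the shell and the picture viewer there is one more tool, called after "Call:" in YAML: its name, and indented under it one key for each argument. carry_out: Moves the arm, as the interface text tells. Its arguments: {"type":"object","properties":{"deltas":{"type":"array"},"squeeze":{"type":"number"}},"required":["deltas"]}

```bash
mkdir -p pics; ls
cat > h.py <<'E'
import numpy as np,cv2
from cell import ctrl,get_image,camera_model,ticket
from scipy.spatial.transform import Rotation as R
def rot(o):
    o=np.array(o,float)
    return o if o.shape==(3,3) else R.from_euler('xyz',o).as_matrix() if o.size==3 else R.from_quat(o).as_matrix()
def snap(n,f):
    s=ctrl.observe(); im,d=get_image(n); m=camera_model(n)
    if 'T_tool_cam' in m:
        T=np.eye(4);T[:3,:3]=rot(s['tcp_rot']);T[:3,3]=s['eef_pos'];T=T@np.array(m['T_tool_cam'])
    else:
        T=np.eye(4);T[:3,:3]=rot(m['orientation']);T[:3,3]=m['origin']
    cv2.imwrite(f'pics/{f}.png',im[:,:,::-1]); np.savez(f'pics/{f}.npz',im=im,d=d,T=T,K=m['intrinsics'])
    return cloud(f)
def cloud(f):
    z=np.load(f'pics/{f}.npz');d=z['d'];v,u=np.indices(d.shape);K=z['K']
    p=np.stack([(u-K[0,2])/K[0,0]*d,(v-K[1,2])/K[1,1]*d,d],-1)
    P=p@z['T'][:3,:3].T+z['T'][:3,3];P[d==0]=np.nan
    return z['im'],P
E
python3 - <<'E'
from h import *
print(ctrl.observe());print(camera_model('scene'),camera_model('top'),camera_model('wrist'))
snap('scene','s0');snap('top','t0')
a=cv2.imread('pics/s0.png');b=cv2.imread('pics/t0.png')
E
```

```text
pics
{'time': 0.0, 'joints': array([ 1.20927954,  0.60013383, -0.00251443,  1.60009324,  0.00179801,
        0.94292601, -0.07977607]), 'qvel': array([ 0.00021525,  0.00018163,  0.00090991, -0.00050397,  0.0007255 ,
        0.00169782,  0.00140975]), 'tau': array([-1.41157710e-03, -7.76464963e+01,  1.56391919e+00, -2.58017761e+01,
        1.23043702e-02,  8.83074797e-03,  4.76618152e-05]), 'eef_pos': array([ 0.20355082, -0.69536099,  0.23042417]), 'tcp_rot': array([-3.14004205e+00,  1.57492919e-04,  2.84874327e-01]), 'ft_force': array([-0.10012534, -0.0117641 , -1.0192293 ]), 'ft_torque': array([-0.03798157,  0.02141231, -0.02162944]), 'finger_force': 0.0, 'opening': 0.08475347244097226}
{'intrinsics': array([[482.62111996,   0.        , 284.89884177],
       [  0.        , 482.62111996, 215.09456624],
       [  0.        ,   0.        ,   1.        ]]), 'origin': array([-0.04040095,  0.71305097,  0.74135893]), 'orientation': array([-2.16841815,  0.01049892, -2.59989016])} {'intrinsics': array([[478.45390749,   0.        , 280.26805536],
       [  0.        , 478.45390749, 207.30907532],
       [  0.        ,   0.        ,   1.        ]]), 'origin': array([0.17867103, 0.02692377, 1.11368001]), 'orientation': array([-2.85600657, -0.00785556, -1.79802556])} {'intrinsics': array([[310.95424379,   0.        , 281.0237457 ],
       [  0.        , 310.95424379, 207.57899511],
       [  0.        ,   0.        ,   1.        ]]), 'T_tool_cam': array([[-1.39750590e-05, -9.61969795e-01, -2.73155842e-01,
         6.96769646e-02],
       [ 9.99999411e-01,  2.83072914e-04, -1.04805609e-03,
        -6.35098603e-04],
       [ 1.08552132e-03, -2.73155696e-01,  9.61969224e-01,
        -1.41946164e-01],
       [ 0.00000000e+00,  0.00000000e+00,  0.00000000e+00,
         1.00000000e+00]])}
```

View pics/s0.png

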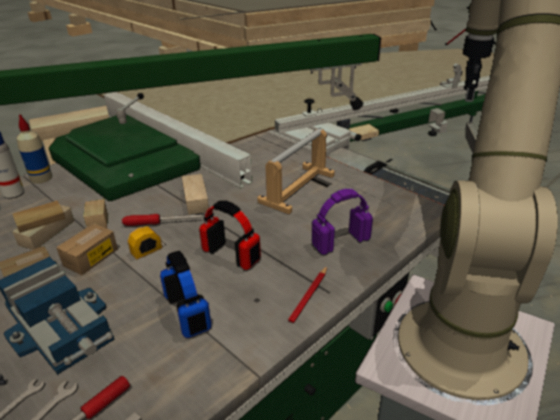

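View pics/t0.png

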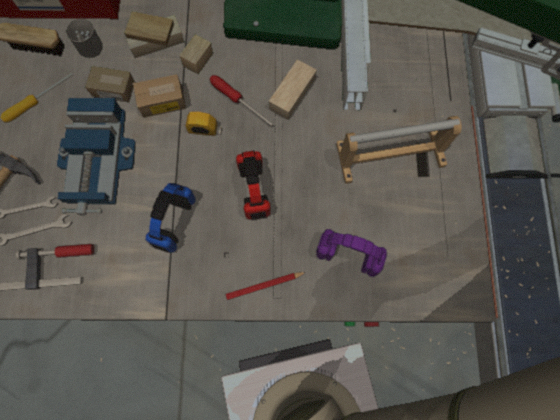

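Scene view: three pairs of the same shape: red (230,235), blue (180,295), purple (343,220). The red one fits; in the top view it is at (253,185), with the stand's bar from (350,140) to (458,125). Next I'll measure both and confirm with a crop.

Run:
```python
from h import *
for f in('s0','t0'):
    im,P=cloud(f)
    h=cv2.cvtColor(im,cv2.COLOR_RGB2HSV)
    red=((h[...,0]<8)|(h[...,0]>172))&(h[...,1]>150)&(h[...,2]>60)
    box=np.zeros(red.shape,bool)
    if f=='s0': box[195:275,195:270]=1
    else: box[145:222,230:275]=1
    z=P[...,2]
    m=box&(z>.03)&(z<.2)
    q=P[m]; print(f,'obj',len(q),np.percentile(q,[1,50,99],axis=0).round(3).tolist())
    top=q[q[:,2]>.125]; print(' high',len(top),top.mean(0).round(4),top[:,2].max())
    r=cv2.minAreaRect((q[:,:2]*1000).astype(np.float32));print(' rect',r)
    mm=box&red&(z>.02); q2=P[mm]; w,V=np.linalg.eigh(np.cov(q[:,:2].T));print(' axis',np.degrees(np.arctan2(V[1,1],V[0,1])))
    # bar
    b=np.zeros(red.shape,bool)
    if f=='s0': b[128:185,255:335]=1
    else: b[115:165,335:465]=1
    g=b&(h[...,1]<70)&(z>.135)&(z<.165); q=P[g]; 
    c=np.median(q,0);print(' bar',len(q),c.round(4),np.percentile(q,[2,98],axis=0).round(4).tolist())
    if len(q)>20:
        w,V=np.linalg.eigh(np.cov(q[:,:2].T));print('  ang',np.degrees(np.arctan2(V[1,1],V[0,1])))
        t=(q[:,:2]-c[:2])@V[:,1];print('  ext',t.min(),t.max(), 'mid',c[:2]+V[:,1]*(t.min()+t.max())/2, 'top z',np.percentile(q[:,2],95))
    a=b&(z>.05)&(z<.175);q=P[a];print(' stand rect',cv2.minAreaRect((q[:,:2]*1000).astype(np.float32)))
    o=(z>.2)&(P[...,0]>.2);q=P[o];print(' tall',np.percentile(q,[0,5,50,95,100],axis=0).round(2).tolist())
a=cv2.imread('pics/s0.png')[190:280,190:280];b=cv2.imread('pics/t0.png')[100:235,225:475]
a=cv2.resize(a,(375,375),interpolation=3);b=cv2.resize(b,(420,227),interpolation=3)
c=np.zeros((375,795,3),np.uint8);c[:,:375]=a;c[:227,375:]=b;cv2.imwrite('pics/c0.png',c)
```

```text
s0 obj 1877 [[0.477, -0.131, 0.031], [0.541, 0.008, 0.073], [0.744, 0.034, 0.15]]
 high 366 [0.5417 0.005  0.1408] 0.15158933393827556
 rect ((597.7793579101562, -61.05366516113281), (203.321533203125, 283.3029479980469), 33.18318557739258)
 axis 157.91896170924204
 bar 364 [ 0.5629 -0.3458  0.1461] [[0.5541, -0.4696, 0.1365], [0.5766, -0.2364, 0.151]]
  ang 87.2143631343225
  ext -0.13281620894464913 0.11853816727569215 mid [ 0.56250465 -0.35297708] top z 0.15031123927316434
 stand rect ((567.7918090820312, -350.0956726074219), (260.324951171875, 48.572914123535156), 87.10923767089844)
 tall [[0.2, -0.84, 0.2], [0.22, -0.75, 0.26], [0.9, -0.37, 0.31], [1.22, 0.0, 0.39], [1.29, 0.05, 0.5]]
t0 obj 1328 [[0.475, -0.032, 0.032], [0.52, -0.0, 0.093], [0.617, 0.029, 0.153]]
 high 501 [ 0.5444 -0.0014  0.1431] 0.15563401794963116
 rect ((547.80419921875, -1.6696624755859375), (61.63571548461914, 147.84217834472656), 86.64183044433594)
 axis 176.9393153157098
 bar 949 [ 0.563  -0.3512  0.1482] [[0.5525, -0.4708, 0.1391], [0.5767, -0.2354, 0.1532]]
  ang 87.14858152849065
  ext -0.1303600207238214 0.12272102294679837 mid [ 0.56284839 -0.35502096] top z 0.15223591005105855
 stand rect ((564.984375, -353.1419982910156), (257.0590515136719, 44.457664489746094), 87.1248550415039)
 tall [[0.61, -0.72, 0.2], [0.64, -0.69, 0.21], [0.69, -0.61, 0.29], [0.75, -0.54, 0.34], [0.78, -0.5, 0.35]]
```

View pics/c0.png

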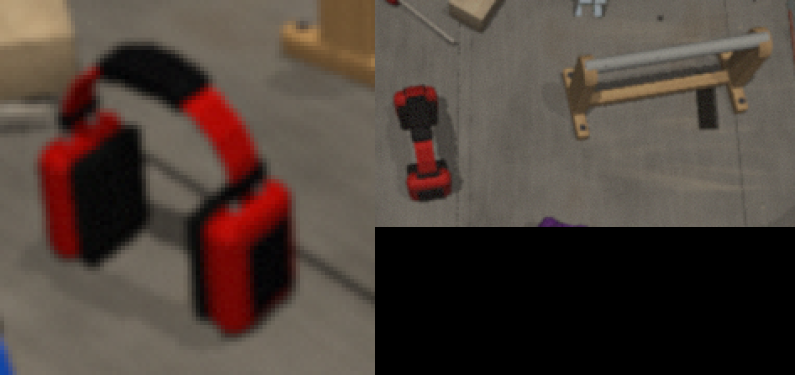

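The crop shows the red pair (red cups, black crown pad), standing at about (0.547,-0.001), yaw about -3°. Bar midpoint is about (0.563,-0.354), yaw about -2.9°. Moving above the red pair, raised.

Call:
carry_out:
  deltas:
    - {"gripper": -1,"xyz": [10,-11,-20],"turn": 0}
    - {"gripper": -1,"xyz": [30,-33,-40],"turn": 0}
    - {"gripper": -1,"xyz": [55,-60,-60],"turn": 0}
    - {"gripper": -1,"xyz": [80,-87,-70],"turn": 0}
    - {"gripper": -1,"xyz": [105,-114,-70],"turn": 0}
    - {"gripper": -1,"xyz": [130,-142,-70],"turn": 0}
    - {"gripper": -1,"xyz": [155,-169,-70],"turn": 0}
    - {"gripper": -1,"xyz": [180,-196,-70],"turn": 0}

```text
time: 0.77
eef_pos: [0.3217, -0.4552, 0.3012]
tcp_rot: [-3.141, 0.0, 0.285]
ft_force: [0.8, 0.3, 0.5]
opening: 0.0854
finger_force: 0.0
```

Call:
carry_out:
  deltas:
    - {"gripper": -1,"xyz": [24,-26,0],"turn": 0}
    - {"gripper": -1,"xyz": [48,-52,0],"turn": 0}
    - {"gripper": -1,"xyz": [72,-78,0],"turn": 0}
    - {"gripper": -1,"xyz": [96,-104,0],"turn": 0}
    - {"gripper": -1,"xyz": [120,-130,0],"turn": 0}
    - {"gripper": -1,"xyz": [144,-157,0],"turn": 0}
    - {"gripper": -1,"xyz": [168,-183,0],"turn": 0}
    - {"gripper": -1,"xyz": [190,-207,0],"turn": 0}

```text
time: 1.43
eef_pos: [0.446, -0.203, 0.3013]
tcp_rot: [-3.141, 0.0, 0.285]
ft_force: [1.1, -0.3, 0.4]
opening: 0.0855
finger_force: 0.0
```

Call:
carry_out:
  deltas:
    - {"gripper": -1,"xyz": [24,-26,0],"turn": 3}
    - {"gripper": -1,"xyz": [48,-52,0],"turn": 6}
    - {"gripper": -1,"xyz": [72,-78,0],"turn": 9}
    - {"gripper": -1,"xyz": [96,-104,0],"turn": 12}
    - {"gripper": -1,"xyz": [120,-130,0],"turn": 15}
    - {"gripper": -1,"xyz": [140,-152,0],"turn": 18}
    - {"gripper": -1,"xyz": [150,-163,0],"turn": 19.3}
    - {"gripper": -1,"xyz": [154,-168,0],"turn": 19.3}

```text
time: 2.1
eef_pos: [0.5469, 0.0026, 0.3009]
tcp_rot: [-3.141, 0.0, -0.049]
ft_force: [-0.2, 0.1, -0.2]
opening: 0.0854
finger_force: 0.0
```

Run:
```python
from h import *
s=ctrl.observe();print(s['time'],s['eef_pos'],s['tcp_rot'],s['joints'].round(2),s['ft_force'])
im,P=snap('wrist','w1')
z=P[...,2];m=(z>.03)&(z<.17)&(abs(P[...,0]-.547)<.12)&(abs(P[...,1])<.07)
q=P[m];print(cv2.minAreaRect((q[:,:2]*1000).astype(np.float32)))
t=q[q[:,2]>.13];print(len(t),t.mean(0),t[:,2].max(),cv2.minAreaRect((t[:,:2]*1000).astype(np.float32)))
cv2.imwrite('pics/w1b.png',cv2.resize(im[:,:,::-1],(784,588)))
```

```text
2.1 [0.54689179 0.00255698 0.30085898] [-3.14065131e+00  3.69242778e-04 -4.91543222e-02] [ 0.03  0.31 -0.18  1.92  0.07  0.91 -1.8 ] [-0.21779624  0.09552084 -0.24849035]
((554.161376953125, -1.3324851989746094), (61.23337936401367, 149.18441772460938), 86.54045104980469)
2165 [ 0.55671054 -0.00142556  0.14420421] 0.15121026136535903 ((553.3021850585938, -1.3833541870117188), (27.7028865814209, 84.2621078491211), 86.58898162841797)
```

View pics/w1b.png

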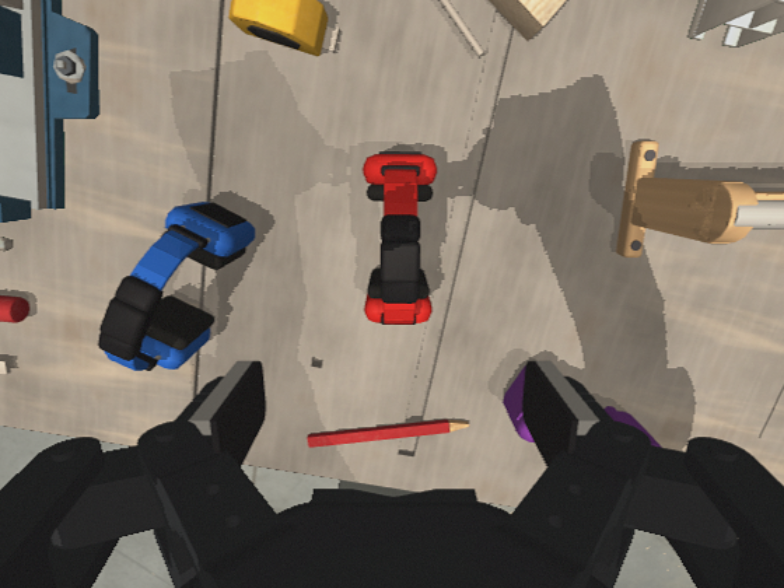

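The wrist view shows the red crown centred at pixel (400,245). It measures 61×149 mm, centred at (0.5535,-0.0014), yaw -3.45°, with top at 0.151, which matches the sizes given. Descending and gripping.

Call:
carry_out:
  deltas:
    - {"gripper": -1,"xyz": [4,2,15],"turn": 0.6}
    - {"gripper": -1,"xyz": [7,3.7,40],"turn": 0.6}
    - {"gripper": -1,"xyz": [7,3.7,65],"turn": 0.6}
    - {"gripper": -1,"xyz": [7,3.7,90],"turn": 0.6}
    - {"gripper": -1,"xyz": [7,3.7,110],"turn": 0.6}
    - {"gripper": -1,"xyz": [7,3.7,125],"turn": 0.6}
    - {"gripper": -1,"xyz": [7,3.7,135],"turn": 0.6}
    - {"gripper": -1,"xyz": [7,3.7,140],"turn": 0.6}

```text
time: 2.82
eef_pos: [0.552, -0.0061, 0.16]
tcp_rot: [3.141, 0.002, -0.063]
ft_force: [-1.0, -1.1, 0.4]
opening: 0.0856
finger_force: 0.0
```

Call:
carry_out:
  deltas:
    - {"gripper": -1,"xyz": [0,0,10],"turn": 0}
    - {"gripper": -1,"xyz": [0,0,20],"turn": 0}
    - {"gripper": -1,"xyz": [0,0,26],"turn": 0}
    - {"gripper": -1,"xyz": [0,0,28],"turn": 0}
    - {"gripper": -1,"xyz": [0,0,28],"turn": 0}
    - {"gripper": 0,"xyz": [0,0,28],"turn": 0}
    - {"gripper": 0,"xyz": [0,0,28],"turn": 0}
    - {"gripper": 0,"xyz": [0,0,28],"turn": 0}
  squeeze: 50

```text
time: 3.48
eef_pos: [0.5532, -0.0046, 0.1337]
tcp_rot: [-3.142, -0.001, -0.062]
ft_force: [0.4, -0.5, -0.3]
opening: 0.0517
finger_force: 0.0
```

Call:
carry_out:
  deltas:
    - {"gripper": 0.2,"xyz": [0,0,0],"turn": 0}
    - {"gripper": 0.4,"xyz": [0,0,0],"turn": 0}
    - {"gripper": 0.6,"xyz": [0,0,0],"turn": 0}
    - {"gripper": 0.8,"xyz": [0,0,0],"turn": 0}
    - {"gripper": 1,"xyz": [0,0,0],"turn": 0}
    - {"gripper": 1,"xyz": [0,0,0],"turn": 0}
    - {"gripper": 1,"xyz": [0,0,0],"turn": 0}
    - {"gripper": 1,"xyz": [0,0,0],"turn": 0}

```text
time: 4.15
eef_pos: [0.5531, -0.0042, 0.1337]
tcp_rot: [-3.141, -0.001, -0.062]
ft_force: [-1.0, 2.2, 5.9]
opening: 0.027
finger_force: 49.5
```

Call:
carry_out:
  deltas:
    - {"gripper": 1,"xyz": [0,0,-5],"turn": 0}
    - {"gripper": 1,"xyz": [0,0,-15],"turn": 0}
    - {"gripper": 1,"xyz": [0,0,-30],"turn": 0}
    - {"gripper": 1,"xyz": [0,0,-50],"turn": 0}
    - {"gripper": 1,"xyz": [0,0,-70],"turn": 0}
    - {"gripper": 1,"xyz": [0,0,-85],"turn": 0}
    - {"gripper": 1,"xyz": [0,0,-95],"turn": 0}
    - {"gripper": 1,"xyz": [0,0,-100],"turn": 0}

```text
time: 4.82
eef_pos: [0.5532, -0.0048, 0.2349]
tcp_rot: [-3.142, -0.002, -0.063]
ft_force: [0.1, 1.2, -2.2]
opening: 0.0268
finger_force: 49.7
```

Call:
carry_out:
  deltas:
    - {"gripper": 1,"xyz": [0,0,-10],"turn": 0}
    - {"gripper": 1,"xyz": [0,0,-25],"turn": 0}
    - {"gripper": 1,"xyz": [0,0,-45],"turn": 0}
    - {"gripper": 1,"xyz": [0,0,-65],"turn": 0}
    - {"gripper": 1,"xyz": [0,0,-85],"turn": 0}
    - {"gripper": 1,"xyz": [0,0,-100],"turn": 0}
    - {"gripper": 1,"xyz": [0,0,-108],"turn": 0}
    - {"gripper": 1,"xyz": [0,0,-110],"turn": 0}

```text
time: 5.48
eef_pos: [0.5532, -0.0046, 0.3443]
tcp_rot: [-3.141, -0.001, -0.063]
ft_force: [0.6, 0.4, -3.2]
opening: 0.0267
finger_force: 49.7
```

Run:
```python
from h import *
s=ctrl.observe();print(s['eef_pos'],s['tcp_rot'],s['joints'].round(2),s['ft_force'],s['ft_torque'],s['opening'])
im,P=snap('scene','s2')
im2,P=snap('wrist','w2')
a=np.hstack([cv2.resize(im[60:300,100:400],(400,320)),cv2.resize(im2,(400,300)).repeat(1,0) if 0 else cv2.resize(im2,(400,320))])
cv2.imwrite('pics/c2.png',a[:,:,::-1])
z=P[...,2];print(s['eef_pos'])
m=(z>.1)&(z<.36)&(abs(P[...,0]-.553)<.13)&(abs(P[...,1])<.06);h=cv2.cvtColor(im2,cv2.COLOR_RGB2HSV)
m&=((h[...,0]<8)|(h[...,0]>172))&(h[...,1]>140)
q=P[m];print(len(q),q.min(0),q.max(0),cv2.minAreaRect((q[:,:2]*1000).astype(np.float32)))
```

```text
[ 0.55320157 -0.00460781  0.34426796] [-3.14149906e+00 -1.20395991e-03 -6.25162999e-02] [ 0.04  0.28 -0.18  1.85  0.06  1.02 -1.79] [ 0.56528151  0.4406909  -3.19271348] [-0.02575486 -0.00426602 -0.01907381] 0.026730858768421243
[ 0.55320157 -0.00460781  0.34426796]
6074 [ 0.48144992 -0.03608845  0.2758628 ] [0.62728339 0.02446341 0.35865191] ((554.4430541992188, -3.7071075439453125), (60.536354064941406, 144.65472412109375), 88.02123260498047)
```

View pics/c2.png

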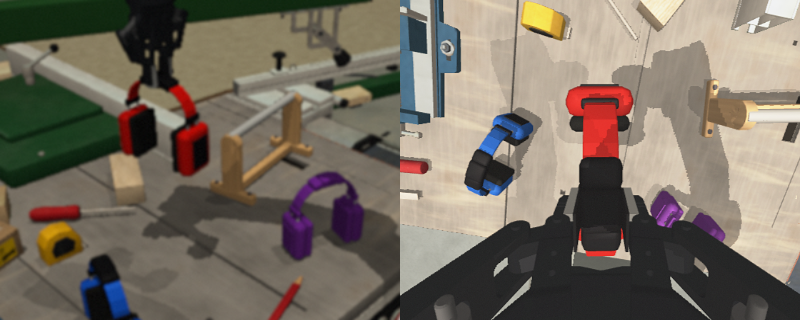

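Held level and clear: cups at (145,130) and (190,150) in the left crop. Moving over the bar.

Call:
carry_out:
  deltas:
    - {"gripper": 1,"xyz": [0,6,0],"turn": 0}
    - {"gripper": 1,"xyz": [2,20,0],"turn": 0}
    - {"gripper": 1,"xyz": [4,40,0],"turn": 0}
    - {"gripper": 1,"xyz": [6,65,0],"turn": 0}
    - {"gripper": 1,"xyz": [8,90,0],"turn": 0}
    - {"gripper": 1,"xyz": [10,115,0],"turn": 0}
    - {"gripper": 1,"xyz": [13,140,0],"turn": 0}
    - {"gripper": 1,"xyz": [15,165,0],"turn": 0}

```text
time: 6.25
eef_pos: [0.557, -0.1719, 0.3419]
tcp_rot: [-3.141, 0.002, -0.063]
ft_force: [0.5, 0.4, -3.1]
opening: 0.0269
finger_force: 49.7
```

Call:
carry_out:
  deltas:
    - {"gripper": 1,"xyz": [2,25,0],"turn": 0}
    - {"gripper": 1,"xyz": [4,50,0],"turn": 0}
    - {"gripper": 1,"xyz": [7,80,0],"turn": -0.2}
    - {"gripper": 1,"xyz": [10,110,0],"turn": -0.4}
    - {"gripper": 1,"xyz": [13,140,0],"turn": -0.6}
    - {"gripper": 1,"xyz": [15,165,0],"turn": -0.6}
    - {"gripper": 1,"xyz": [16,178,0],"turn": -0.6}
    - {"gripper": 1,"xyz": [16,183,0],"turn": -0.6}

```text
time: 6.92
eef_pos: [0.5608, -0.3568, 0.3415]
tcp_rot: [3.142, 0.003, -0.056]
ft_force: [-0.0, -0.3, -3.2]
opening: 0.0268
finger_force: 49.7
```

Call:
carry_out:
  deltas:
    - {"gripper": 1,"xyz": [0,0,0],"turn": 0}
    - {"gripper": 1,"xyz": [0,0,0],"turn": 0}
    - {"gripper": 1,"xyz": [0,0,0],"turn": 0}
    - {"gripper": 1,"xyz": [0,0,0],"turn": 0}
    - {"gripper": 1,"xyz": [0,0,0],"turn": 0}
    - {"gripper": 1,"xyz": [0,0,0],"turn": 0}
    - {"gripper": 1,"xyz": [0,0,0],"turn": 0}
    - {"gripper": 1,"xyz": [0,0,0],"turn": 0}

```text
time: 7.58
eef_pos: [0.5622, -0.3536, 0.3434]
tcp_rot: [3.141, -0.0, -0.052]
ft_force: [-0.7, 0.1, -3.4]
opening: 0.0267
finger_force: 49.7
```

Run:
```python
from h import *
s=ctrl.observe();print(s['eef_pos'],s['tcp_rot'],s['ft_force'],s['opening'])
im,P=snap('wrist','w3')
h=cv2.cvtColor(im,cv2.COLOR_RGB2HSV);z=P[...,2]
m=(z>.2)&(z<.36)&((h[...,0]<8)|(h[...,0]>172))&(h[...,1]>140)
q=P[m];print('red',cv2.minAreaRect((q[:,:2]*1000).astype(np.float32)))
g=(z>.125)&(z<.165)&(P[...,0]>.5)&(P[...,0]<.62)&(P[...,1]>-.52)&(P[...,1]<-.18)
for nm,k in(('steel',g&(h[...,1]<60)),('all',g)):
    q=P[k];print(nm,len(q),cv2.minAreaRect((q[:,:2]*1000).astype(np.float32)),np.percentile(q[:,2],[50,98]))
w=g&(h[...,1]>70);q=P[w];
for a in(q[q[:,1]>-.35],q[q[:,1]<-.35]):
  if len(a): print('upright',len(a),np.percentile(a,[2,50,98],axis=0).round(4).tolist())
k=g&(h[...,1]<60)
for lo in np.arange(-.49,-.22,.03):
    q=P[k&(P[...,1]>lo)&(P[...,1]<lo+.03)]
    if len(q)>20: print(round(lo+.015,3),len(q),np.percentile(q[:,0],[1,99]).round(4),q[:,2].max().round(4))
im2,_=snap('scene','s3')
a=np.hstack([cv2.resize(im2[60:300,150:450],(400,320)),cv2.resize(im,(400,320))]);cv2.imwrite('pics/c3.png',a[:,:,::-1])
```

```text
[ 0.5622359  -0.35363451  0.34339735] [ 3.14148514e+00 -1.33682200e-04 -5.16822572e-02] [-0.69255431  0.12806017 -3.44250638] 0.02667582944208312
red ((563.881591796875, -351.6971130371094), (60.475486755371094, 143.8794708251953), 87.74253845214844)
steel 2903 ((574.0286254882812, -354.81842041015625), (253.52174377441406, 40.62654113769531), 84.55757904052734) [0.14781799 0.15020208]
all 3923 ((567.6369018554688, -353.01629638671875), (255.88619995117188, 43.4878044128418), 87.0616226196289) [0.14674488 0.15006859]
upright 474 [[0.5527, -0.2441, 0.1268], [0.5835, -0.2361, 0.1413], [0.5951, -0.2261, 0.1467]]
upright 492 [[0.5404, -0.4796, 0.1265], [0.5706, -0.47, 0.1413], [0.583, -0.4585, 0.1471]]
-0.475 208 [0.546  0.5789] 0.1506
-0.445 472 [0.5529 0.573 ] 0.151
-0.415 487 [0.5546 0.5745] 0.1508
-0.385 298 [0.5563 0.575 ] 0.152
-0.325 206 [0.5605 0.578 ] 0.1503
-0.295 466 [0.5612 0.5802] 0.1507
-0.265 494 [0.5628 0.5822] 0.1514
-0.235 272 [0.5642 0.5828] 0.1511
```

View pics/c3.png

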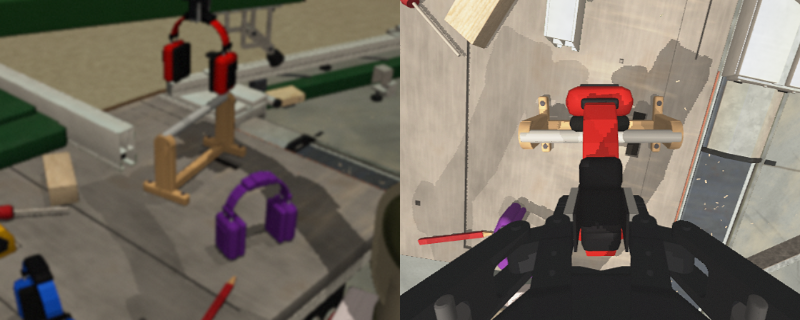

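Wrist view: the bar's two visible ends straddle the held pair, centre (0.5677,-0.353) and yaw -2.95°, so I need +4.5 mm in x. Then descending about 191 mm, the last part slowly.

Call:
carry_out:
  deltas:
    - {"gripper": 1,"xyz": [2,0,0],"turn": 0}
    - {"gripper": 1,"xyz": [4.5,0,4],"turn": 0}
    - {"gripper": 1,"xyz": [4.5,0,14],"turn": 0}
    - {"gripper": 1,"xyz": [4.5,0,30],"turn": 0}
    - {"gripper": 1,"xyz": [4.5,0,50],"turn": 0}
    - {"gripper": 1,"xyz": [4.5,0,70],"turn": 0}
    - {"gripper": 1,"xyz": [4.5,0,85],"turn": 0}
    - {"gripper": 1,"xyz": [4.5,0,90],"turn": 0}

```text
time: 8.35
eef_pos: [0.5653, -0.3533, 0.2497]
tcp_rot: [-3.14, 0.004, -0.052]
ft_force: [-0.2, -0.7, -2.6]
opening: 0.0269
finger_force: 49.7
```

Call:
carry_out:
  deltas:
    - {"gripper": 1,"xyz": [0,0,10],"turn": 0}
    - {"gripper": 1,"xyz": [0,0,25],"turn": 0}
    - {"gripper": 1,"xyz": [0,0,42],"turn": 0}
    - {"gripper": 1,"xyz": [0,0,60],"turn": 0}
    - {"gripper": 1,"xyz": [0,0,75],"turn": 0}
    - {"gripper": 1,"xyz": [0,0,85],"turn": 0}
    - {"gripper": 1,"xyz": [0,0,91],"turn": 0}
    - {"gripper": 1,"xyz": [0,0,93],"turn": 0}

```text
time: 9.02
eef_pos: [0.5666, -0.354, 0.1595]
tcp_rot: [-3.141, 0.001, -0.052]
ft_force: [-1.0, -0.3, -3.4]
opening: 0.027
finger_force: 49.7
```

Call:
carry_out:
  deltas:
    - {"gripper": 1,"xyz": [0,0,0],"turn": 0}
    - {"gripper": 1,"xyz": [0,0,0],"turn": 0}
    - {"gripper": 1,"xyz": [0,0,0],"turn": 0}
    - {"gripper": 1,"xyz": [0,0,1],"turn": 0}
    - {"gripper": 1,"xyz": [0,0,2],"turn": 0}
    - {"gripper": 1,"xyz": [0,0,3],"turn": 0}
    - {"gripper": 1,"xyz": [0,0,4],"turn": 0}
    - {"gripper": 1,"xyz": [0,0,4],"turn": 0}

```text
time: 9.68
eef_pos: [0.5665, -0.354, 0.156]
tcp_rot: [-3.141, 0.0, -0.052]
ft_force: [-0.5, 0.1, -3.6]
opening: 0.0267
finger_force: 49.8
```

Run:
```python
from h import *
s=ctrl.observe();print(s['eef_pos'],s['tcp_rot'],s['ft_force'],s['ft_torque'],s['opening'])
im2,_=snap('scene','s4');im,P=snap('wrist','w4')
a=np.hstack([cv2.resize(im2[90:250,220:420],(400,320)),cv2.resize(im,(400,320))]);cv2.imwrite('pics/c4.png',a[:,:,::-1])
```

```text
[ 0.56649866 -0.35403982  0.15602355] [-3.14146130e+00  3.72159863e-04 -5.19952651e-02] [-0.53430592  0.10523208 -3.56514053] [ 0.00747498 -0.00382876  0.11743047] 0.02674019912537218
```

View pics/c4.png

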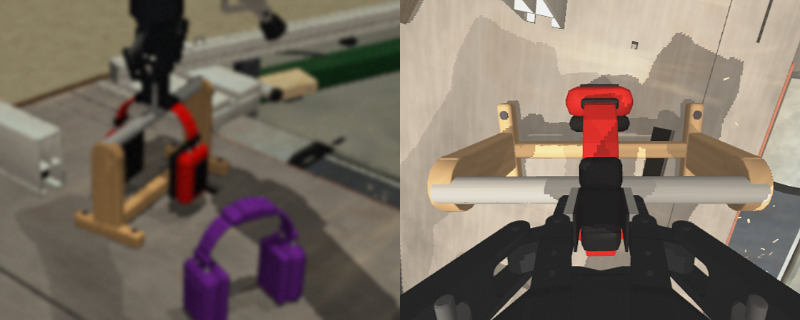

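The pair straddles the bar, band at (600,160) crossing the bar at row 190 in the wrist half, with no contact yet. Lowering in fine steps.

Call:
carry_out:
  deltas:
    - {"gripper": 1,"xyz": [0,0,0.5],"turn": 0}
    - {"gripper": 1,"xyz": [0,0,1],"turn": 0}
    - {"gripper": 1,"xyz": [0,0,1.5],"turn": 0}
    - {"gripper": 1,"xyz": [0,0,2],"turn": 0}
    - {"gripper": 1,"xyz": [0,0,2.5],"turn": 0}
    - {"gripper": 1,"xyz": [0,0,3],"turn": 0}
    - {"gripper": 1,"xyz": [0,0,3],"turn": 0}
    - {"gripper": 1,"xyz": [0,0,3],"turn": 0}

```text
time: 10.45
eef_pos: [0.5666, -0.3541, 0.1532]
tcp_rot: [-3.142, 0.0, -0.052]
ft_force: [0.2, 0.5, -2.4]
opening: 0.027
finger_force: 49.8
```

Call:
carry_out:
  deltas:
    - {"gripper": 1,"xyz": [0,0,0.3],"turn": 0}
    - {"gripper": 1,"xyz": [0,0,0.6],"turn": 0}
    - {"gripper": 1,"xyz": [0,0,0.9],"turn": 0}
    - {"gripper": 1,"xyz": [0,0,1.2],"turn": 0}
    - {"gripper": 1,"xyz": [0,0,1.5],"turn": 0}
    - {"gripper": 1,"xyz": [0,0,1.5],"turn": 0}
    - {"gripper": 1,"xyz": [0,0,1.5],"turn": 0}
    - {"gripper": 1,"xyz": [0,0,1.5],"turn": 0}

```text
time: 11.12
eef_pos: [0.5666, -0.3541, 0.1517]
tcp_rot: [3.142, 0.0, -0.052]
ft_force: [0.4, 0.1, -3.1]
opening: 0.0267
finger_force: 49.8
```

Call:
carry_out:
  deltas:
    - {"gripper": 1,"xyz": [0,0,0.3],"turn": 0}
    - {"gripper": 1,"xyz": [0,0,0.6],"turn": 0}
    - {"gripper": 1,"xyz": [0,0,0.9],"turn": 0}
    - {"gripper": 1,"xyz": [0,0,1.0],"turn": 0}
    - {"gripper": 1,"xyz": [0,0,1.0],"turn": 0}
    - {"gripper": 1,"xyz": [0,0,1.0],"turn": 0}
    - {"gripper": 1,"xyz": [0,0,1.0],"turn": 0}
    - {"gripper": 1,"xyz": [0,0,1.0],"turn": 0}

```text
time: 11.78
eef_pos: [0.5667, -0.3542, 0.1513]
tcp_rot: [3.141, -0.0, -0.052]
ft_force: [-1.5, 1.3, 5.6]
opening: 0.0266
finger_force: 50.9
```

Contact (about 9 N). Easing off slightly and opening slowly.

Call:
carry_out:
  deltas:
    - {"gripper": 1,"xyz": [0,0,-0.4],"turn": 0}
    - {"gripper": 1,"xyz": [0,0,-0.4],"turn": 0}
    - {"gripper": 0.35,"xyz": [0,0,-0.4],"turn": 0}
    - {"gripper": 0.3,"xyz": [0,0,-0.4],"turn": 0}
    - {"gripper": 0.25,"xyz": [0,0,-0.4],"turn": 0}
    - {"gripper": 0.2,"xyz": [0,0,-0.4],"turn": 0}
    - {"gripper": 0.1,"xyz": [0,0,-0.4],"turn": 0}
    - {"gripper": 0,"xyz": [0,0,-0.4],"turn": 0}
  squeeze: 20

```text
time: 12.45
eef_pos: [0.5667, -0.3542, 0.1511]
tcp_rot: [3.142, 0.0, -0.052]
ft_force: [-0.2, -0.3, -0.2]
opening: 0.0428
finger_force: 0.0
```

Call:
carry_out:
  deltas:
    - {"gripper": -0.2,"xyz": [0,0,-0.4],"turn": 0}
    - {"gripper": -0.4,"xyz": [0,0,-0.4],"turn": 0}
    - {"gripper": -0.6,"xyz": [0,0,-0.4],"turn": 0}
    - {"gripper": -0.8,"xyz": [0,0,-0.4],"turn": 0}
    - {"gripper": -1,"xyz": [0,0,-0.4],"turn": 0}
    - {"gripper": -1,"xyz": [0,0,-0.4],"turn": 0}
    - {"gripper": -1,"xyz": [0,0,-0.4],"turn": 0}
    - {"gripper": -1,"xyz": [0,0,-0.4],"turn": 0}

```text
time: 13.12
eef_pos: [0.5666, -0.3542, 0.1516]
tcp_rot: [3.142, 0.0, -0.052]
ft_force: [0.0, 0.1, 0.8]
opening: 0.0854
finger_force: 0.0
```

Call:
carry_out:
  deltas:
    - {"gripper": -1,"xyz": [0,0,-5],"turn": 0}
    - {"gripper": -1,"xyz": [0,0,-15],"turn": 0}
    - {"gripper": -1,"xyz": [0,0,-35],"turn": 0}
    - {"gripper": -1,"xyz": [0,0,-60],"turn": 0}
    - {"gripper": -1,"xyz": [0,0,-85],"turn": 0}
    - {"gripper": -1,"xyz": [0,0,-110],"turn": 0}
    - {"gripper": -1,"xyz": [0,0,-130],"turn": 0}
    - {"gripper": -1,"xyz": [0,0,-140],"turn": 0}

```text
time: 13.78
eef_pos: [0.5675, -0.3546, 0.2957]
tcp_rot: [3.14, -0.004, -0.052]
ft_force: [0.2, 0.4, 0.1]
opening: 0.0855
finger_force: 0.0
```

Run:
```python
from h import *
s=ctrl.observe();print(s['time'],s['eef_pos'],s['ft_force'],s['opening'])
im2,_=snap('scene','s5');im,P=snap('wrist','w5')
h=cv2.cvtColor(im,cv2.COLOR_RGB2HSV);z=P[...,2]
m=(z>.03)&(z<.2)&((h[...,0]<8)|(h[...,0]>172))&(h[...,1]>140)&(abs(P[...,1]+.354)<.06)
q=P[m];print('red',cv2.minAreaRect((q[:,:2]*1000).astype(np.float32)))
g=(z>.162)&(z<.18)&(abs(P[...,1]+.354)<.06)&(abs(P[...,0]-.567)<.08);t=P[g];print('top',len(t),t.mean(0),t[:,2].max())
for a in(q[q[:,0]<.53],q[q[:,0]>.61]): print(len(a),np.percentile(a,[2,50,98],axis=0).round(3).tolist())
a=np.hstack([cv2.resize(im2[90:250,220:420],(400,320)),cv2.resize(im,(400,320))]);cv2.imwrite('pics/c5.png',a[:,:,::-1])
```

```text
13.7833 [ 0.56749567 -0.35463103  0.29567011] [0.22743277 0.38055039 0.05168068] 0.08548421130222028
red ((568.8497924804688, -353.1988220214844), (59.92252731323242, 143.787841796875), 86.94647216796875)
top 1659 [ 0.56846289 -0.35353857  0.16557962] 0.16966700982349425
677 [[0.498, -0.378, 0.084], [0.513, -0.351, 0.094], [0.529, -0.322, 0.151]]
1374 [[0.611, -0.383, 0.086], [0.626, -0.356, 0.095], [0.64, -0.329, 0.146]]
```

View pics/c5.png

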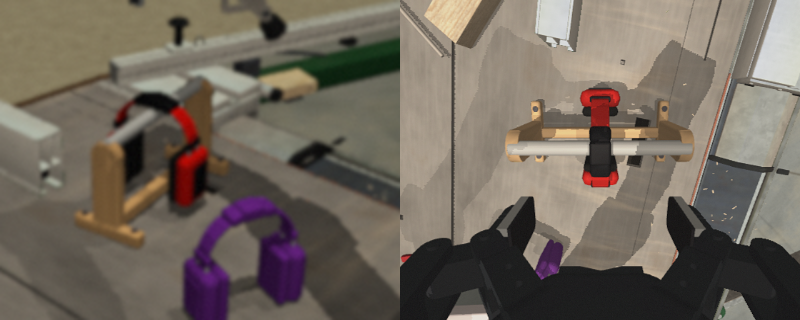

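It hangs square and level: centre (0.5685,-0.3535), yaw -3.05°, cups equal in height, at wrist pixels (600,98) and (600,178). Checking that it is still, then handing in.

Call:
carry_out:
  deltas:
    - {"gripper": -1,"xyz": [0,0,0],"turn": 0}
    - {"gripper": -1,"xyz": [0,0,0],"turn": 0}
    - {"gripper": -1,"xyz": [0,0,0],"turn": 0}
    - {"gripper": -1,"xyz": [0,0,0],"turn": 0}
    - {"gripper": -1,"xyz": [0,0,0],"turn": 0}
    - {"gripper": -1,"xyz": [0,0,0],"turn": 0}
    - {"gripper": -1,"xyz": [0,0,0],"turn": 0}
    - {"gripper": -1,"xyz": [0,0,0],"turn": 0}

```text
time: 14.55
eef_pos: [0.5666, -0.3541, 0.2914]
tcp_rot: [-3.142, 0.0, -0.052]
ft_force: [0.9, -0.0, -1.4]
opening: 0.0856
finger_force: 0.0
```

Run:
```python
from h import *
im,P=snap('scene','s6');a=cloud('s5')[0][100:210,240:340].astype(int)
d=np.abs(im[100:210,240:340].astype(int)-a).max(2);n=(d>40).sum();print(n)
b=np.abs(im[240:345,150:220].astype(int)-cloud('s0')[0][240:345,150:220]).max(2);print('blue',(b>60).sum())
if n<60: print(ticket.sign_off())
```

```text
0
blue 220
the job is handed in; nothing more can be done
None
```

The red ear defenders hang square and still over the middle of the bar, one cup on each side, and the job was handed in at about 14.6 s. I never reached for the blue pair, but my before/after image check found 220 changed pixels around it; I put that down to the arm's shadow and did not look into it further.

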